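# Gauge the jaw gap of a tube crimper with a taper feeler

## Robot

A 6-joint arm with a two-finger parallel gripper is mounted at the origin on a cart in front of the work surface, level with it; the furniture and walls round the work are solid. World frame = base frame: x ahead of the robot, y to its left, z up, the work surface at z = 0. Lengths are in m, angles in rad, forces in N, time in s.
With the tool pointing down it reaches from about 0.325 to 0.9 m from the base axis. Payload 3.5 kg.
Tool frame: the origin (TCP) lies on the centre line of the jaws, within the pads' length; the fingertips stand 11 mm ahead of it and the grasp point (between the pads) lies 8 mm behind it; z points along the fingers, y is the line along which they close (so a half turn about z gives the same grasp; the last joint's range is limited). The gripper opens to 85 mm and grips with 20 to 120 N. Pads are 22 mm wide; open, the fingers measure 114 mm over their backs; the gripper's body (76 mm by 85 mm) begins 54 mm behind the grasp point. The pads swing forward as they close: fully open they stand 13 mm farther back than shut.
Start: joints at [1.077, 0.276, -0.026, 1.268, 0, 1.467], TCP at [0.238, 0.578, 0.242] pointing down, gripper open.
Joint ranges: [-3.12, 3.12], [-0.85, 1.88], [-1.08, 1.24], [-1.95, 2.15], [-1.57, 1.53], [-3.14, 3.14]. Speed limits (rad/s): [2.57, 2.57, 3.14, 3.14, 3.14, 3.14].

## Interface

Orientations are given as a 3x3 rotation matrix whose columns are the frame's x, y, z axes.
In Python, from plant import r gives the robot as it stands. Calls block until the motion is done:
- r.move_ptp(position, orientation): joint-space move of the TCP to a pose.
- r.move_linear(position, vel=0.15, rot=None): straight line of the TCP; rot=None keeps the orientation; vel is the mean speed in m/s.
- r.move_joints(angles): joint-space move.
- r.let_go() and r.gripper_close(grip_force=None): open the fingers fully, or close them until they stop; grip_force is the grip in N (None keeps the last).
- r.sleep(seconds).
- r.inverse_kinematics(position, orientation): joint angles nearest the present ones, or None.
- r.get_state(): the state.
- r.get_image(name): name is "scene" or "top"; returns (picture, depth): 384x512x3 uint8, red, green, blue; 384x512 float32, m along the optical axis (not along the pixel's ray), 0 where there is no reading.
- r.camera_model(name): a dict with "fx", "fy", "cx", "cy" (pixels), "k1" (the pictures are not rectified: a ray, as slopes to the right and down, at radius r is drawn at 1 + k1 r^2 times it, then the intrinsics apply), "T" (4x4, takes a point from camera to world coordinates). Camera axes: x right, y down, z forward; pixel columns grow to the right and rows downward; lengths in m; the calibration is good to about 2 mm. A picture is of the moment at which its call begins. camera_model takes no time and is no camera call.
A pose or a line that the arm cannot do raises r.Unreachable and nothing moves.
- r.finish_job(): hands the job in; it is judged then, once.
Trained networks look in the newest picture that a camera, given by its name, has taken for a name from the list of things; names that differ only in an ending like _2 or _b are one class to them, and where a whole thing is asked for, a point or a joint stands for the part that bears it (a point fixed in the world has none). Each returns a list of dicts, best first, with "conf" (0 to 1); they miss things now and then, are a little off and sometimes report something else, mostly with a low value. They report only what shows in the picture. A call takes as long as a camera call. They do not tell look-alikes from the thing itself.
- r.outline_of(thing, camera): "region" (384x512 bool, what is visible of it) and "box" ([left, top, right, bottom] in pixels, round what is visible of it).
- r.pinpoint(thing, camera): "xy" ([column, row] in pixels: a listed point, or the origin of a listed thing).
The state is a dict: "time_s": time; "joint_positions": joint angles; "joint_vel": joint speeds; "effort": joint torques, N m; "tcp_pos": TCP position; "tcp_rot": TCP orientation; "force": force on the tool from outside, world axes, zero at the start; "ft_torque": the same for the moment, N m; "grip_width": finger opening in m; "gripper_force": force on a finger pad.
Only numpy, scipy, OpenCV 4.12 (cv2) and the standard library are available. Lean on these libraries where they do the work, as an engineer would, in place of code of your own. Each camera call takes 0.05 s, during which the arm holds its last target. There are 200 camera calls.

## Task

Check the jaw gap of the bench tube crimper. With nothing between the jaws, first swing the red-knobbed cam lever all the way over, away from you, to its stop so that the jaws close; then take the black-handled taper feeler out of its wooden stand by the handle and slide the blade straight down between the two jaws, gently, until it drags snugly on both of them - do not force it. Finish while still holding the feeler upright by its handle at that depth, lever left shut; leave the sample tubes, the petri dish and the tape roll alone.

Things in the scene. Friction and masses are not known exactly. Their poses are not given: they have to be found in the camera images.
- crimper: blue tube crimper, fixed, base 175 x 150 mm. Origin on the table under the gap; x across the gap, from the near moving jaw to the far sprung jaw, y along the jaws, z up. Steel jaws 90 mm long (y), tops 115 mm up; inner edges bevelled 5 mm over the top 9 mm; straight gap from 106 down to 84 mm, open below to a 25 mm high cup. Shut gap 2.8 to 5.8 mm, set by a screw at the back (do not touch)
- lever (a joint): cam lever, rad: 0 open, 1.10 shut at its stop. Axle along crimper y, at crimper x = -58, z = 62 mm; growing values swing the knob to crimper +x (away from the robot). Stays where it is left; takes 3 to 6 N at the knob. The near jaw follows it, 12 mm in all, evenly (1.1 mm per 0.1 rad)
- lever_knob (a point): centre of the red ball knob, 28 mm across, 115 mm from the axle, at crimper y = -95 mm. At joint 0 the lever leans 0.45 rad from upright towards the robot, at 1.10 it leans 0.65 rad away; its rod is 10 mm thick. Knob top at most 192 mm up
- jaw_lip (a point): point on the near, moving jaw, middle of its length, lower edge of the bevel where the straight gap begins (106 mm up); it faces crimper +x
- face_lip (a point): the same point on the far jaw's face plate, facing crimper -x. The plate gives on springs of 15 N/mm across the gap. With the lever shut the gap's middle is midway between jaw_lip and face_lip
- feeler: taper feeler, 60 g: steel blade 72 long, 14 wide (y), 1.6 thick (x) at the tip, thickening 0.08 per mm to 7.4 mm; then black handle 50 long, 24 wide (y), 12 thick (x). Origin: middle of the tip; z from tip up through the handle (handle z = 72 to 122 mm). Starts upright in the stand, shoulder on its top. In the gap its x lies along crimper x, either way round
- stand_slot (a point): middle of the top of the wooden feeler stand, a fixed block 52 x 64 x 80 mm; slot 9 x 17 mm, straight down; lift the feeler 75 mm to clear it; x and y axes as the feeler's
- tube_white: white sample tube standing on its cap, 31 mm round, 48 mm wide at the crimped end, 108 mm high, origin under the cap: leave alone
- tube_pink: pink sample tube, same size, origin under the cap: leave alone
- petri_dish: round petri dish with green content, 60 mm across, 13 mm high, origin at the underside: leave alone
- tape: roll of tape lying flat, 96 mm across, 25 mm high, origin at the underside: leave alone
- jaw: the near, moving jaw with its carriage plate; origin on the table under its straight face; axes as the crimper's
- face: the far jaw's sprung steel face plate; origin on the table under its straight face; axes as the crimper's
Things that resemble listed ones, but are neither listed nor needed, are in the scene too. There is more than one size of the feeler; the job needs the larger.

How it is judged:
On the way:
1. the lever is thrown to its stop (above 1.03 rad), the jaws empty (value of joint lever above 1.03 rad and horizontal distance between feeler and jaw_lip above 0.06 m), for 0.2 s.
At the end, for the whole second after the job is handed in: Lever at least at 1.03 rad; blade in the gap, its tip 8 mm or more below the lips, aligned within 0.15 rad and upright within 0.12 rad; it presses on each jaw with 1 to 18 N; it rests, held in the fingers with over 2 N (value of joint lever above 1.03 rad and contact force between feeler and jaw between 1 and 18 N and contact force between feeler and face between 1 and 18 N and z of feeler in the frame of crimper below 0.098 m and angle between feeler's own z axis and vertical below 0.12 rad and angle between the x axis of feeler and the x axis of crimper, either way round below 0.15 rad and linear speed of feeler below 0.01 m/s and contact force between the fingers and feeler above 2 N); the arm keeps its last pose, push and grip.
It fails at once if the blade is forced (over 40 N on a jaw) (contact force between feeler and jaw above 40 N or contact force between feeler and face above 40 N).
It fails at once if a bystander (tubes, petri dish, tape roll) is moved by more than 30 mm (distance of any of tube_white, tube_pink, petri_dish, tape from where it was at the start of the episode above 0.03 m).
It also fails if it takes over 67 s, if anything falls off the work surface, if the arm or the gripper's body presses on something with over 40 N, if the wrist force passes 120 N, or if a joint passes its speed limit or range.

## Working session

There is one attempt and no reset: what is moved stays moved. The work goes in short steps, each a Python script; the robot and the scene stay as the last script left them, time stands still between calls to the robot, and variables do not carry over. Pictures are saved under pics/ and viewed, at most 10 in all, crops included, and the job is handed in when it is done.

```bash
ls; mkdir -p pics
cat > h.py <<'E'
import numpy as np, cv2
from plant import r
def ray(c,px):
    m=r.camera_model(c); 
    d=np.array([(px[0]-m["cx"])/m["fx"],(px[1]-m["cy"])/m["fy"]]); u=d.copy()
    for _ in range(20): u=d/(1+m["k1"]*(u@u))
    return m["T"],np.array([u[0],u[1],1.])
def pt(c,px,z):  # depth z -> world
    T,u=ray(c,px); return T[:3,:3]@(u*z)+T[:3,3]
def plane(c,px,h):
    T,u=ray(c,px); d=T[:3,:3]@u; o=T[:3,3]; return o+d*(h-o[2])/d[2]
def tri(p1,p2,c1="scene",c2="top"):
    A=[];O=[]
    for c,p in((c1,p1),(c2,p2)):
        T,u=ray(c,p); d=T[:3,:3]@u; d/=np.linalg.norm(d); A.append(np.eye(3)-np.outer(d,d)); O.append(T[:3,3])
    X=np.linalg.solve(A[0]+A[1],A[0]@O[0]+A[1]@O[1])
    return X,[np.linalg.norm(a@(X-o)) for a,o in zip(A,O)]
E
python3 - <<'E'
from h import *
np.set_printoptions(precision=4,suppress=True)
for c in("scene","top"):
    p,d=r.get_image(c); cv2.imwrite(f"pics/{c}0.png",p[:,:,::-1]); np.save(f"{c}_d.npy",d)
    m=r.camera_model(c); print(c,m["fx"],m["T"])
    for t in["crimper","lever_knob","jaw_lip","face_lip","feeler","stand_slot","tube_white","tube_pink","petri_dish","tape"]:
        print(t,[(np.round(q["xy"],1).tolist(),round(q["conf"],2)) for q in r.pinpoint(t,c)][:4], [(np.array(q["box"]).tolist(),round(q["conf"],2)) for q in r.outline_of(t,c)][:3] if t in("feeler","lever_knob") else "")
E
```

```text
pics
scene 396.7392783485066 [[ 0.4425 -0.6323  0.636  -0.1492]
 [-0.8968 -0.3075  0.3182 -0.2991]
 [-0.0056 -0.7111 -0.7031  0.8411]
 [ 0.      0.      0.      1.    ]]
crimper [([232.4, 181.9], 0.59)] 
lever_knob [([245.0, 169.6], 0.89)] [([205.7, 160.8, 259.0, 193.3], 0.9)]
jaw_lip [([230.5, 157.1], 0.91), ([244.4, 165.1], 0.22)] 
face_lip [([231.6, 154.5], 0.71), ([215.9, 233.3], 0.36)] 
feeler [([185.7, 230.3], 0.43)] [([149.4, 154.9, 158.9, 170.1], 0.68), ([173.4, 206.5, 185.6, 231.5], 0.61)]
stand_slot [([151.6, 170.4], 0.79)] 
tube_white [([287.7, 251.0], 0.59), ([220.8, 233.4], 0.58)] 
tube_pink [([325.0, 261.7], 0.72)] 
petri_dish [([221.6, 232.2], 0.7)] 
tape [([362.0, 252.2], 0.74)] 
top 397.79346916710415 [[-0.0261 -0.9906  0.1343  0.3693]
 [-0.9996  0.0272  0.0059  0.0207]
 [-0.0095 -0.1341 -0.9909  1.2354]
 [ 0.      0.      0.      1.    ]]
crimper [([209.9, 167.1], 0.57)] 
lever_knob [([239.9, 191.5], 0.85), ([351.5, 194.9], 0.55)] [([190.6, 173.7, 246.1, 196.8], 0.92)]
jaw_lip [([206.1, 164.6], 0.84)] 
face_lip [([206.0, 161.1], 0.51)] 
feeler [([154.7, 211.9], 0.53), ([206.4, 241.5], 0.48)] [([183.1, 222.0, 202.7, 244.3], 0.53), ([139.8, 206.7, 148.6, 213.4], 0.4)]
stand_slot [([146.0, 211.8], 0.87), ([237.7, 193.4], 0.62)] 
tube_white [([293.5, 223.0], 0.56), ([155.2, 210.7], 0.24)] 
tube_pink [([327.9, 214.3], 0.68), ([291.7, 222.0], 0.45)] 
petri_dish [([237.0, 232.7], 0.69)] 
tape [([352.1, 192.8], 0.86)]
```

Run:
```python
import cv2,numpy as np
s=cv2.imread("pics/scene0.png");t=cv2.imread("pics/top0.png")
print(s.shape)
cv2.imwrite("pics/sc.png",cv2.resize(s[100:310,110:390],None,fx=2.85,fy=2.85,interpolation=cv2.INTER_CUBIC))
cv2.imwrite("pics/tc.png",cv2.resize(t[90:300,110:390],None,fx=2.85,fy=2.85,interpolation=cv2.INTER_CUBIC))
```

```text
(384, 512, 3)
```

View pics/sc.png

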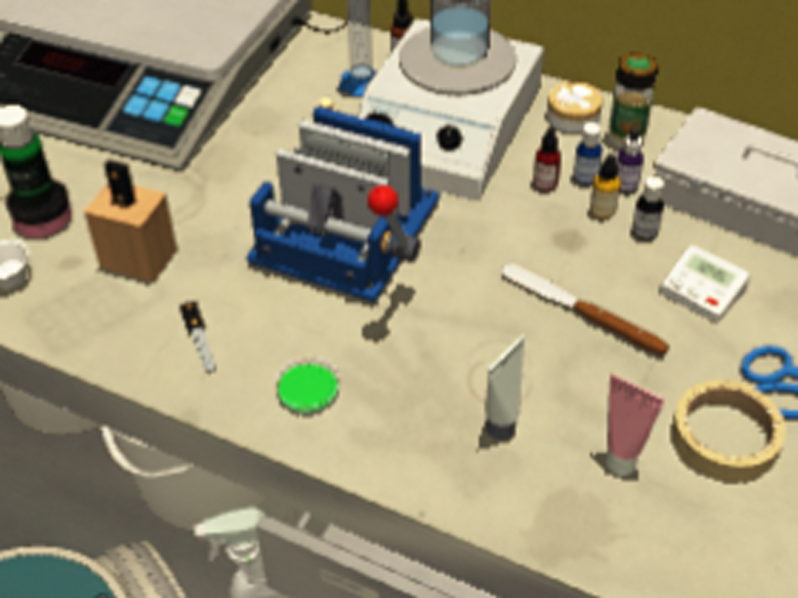

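View pics/tc.png

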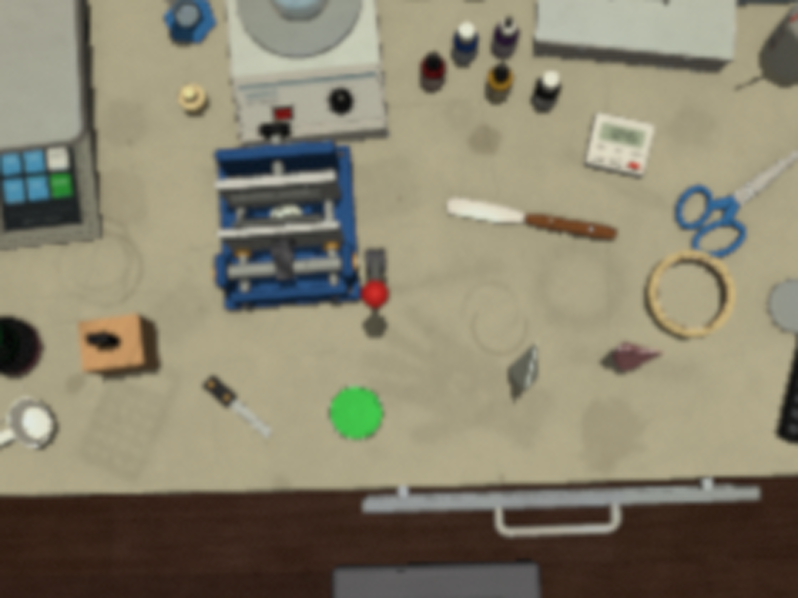

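View pics/scene0.png

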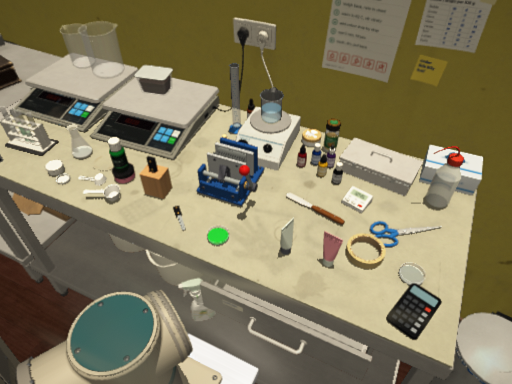

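The black handle upright in the wooden stand is at scene (152,163) and top (146,210). The look-alike is the smaller feeler lying on the table, scene (178,218) and top (192,232). The stand one fits the description, so I choose it. The crimper is at scene (230,165), with its red knob at scene (244,170) and top (241,193). Next I measure from the depth and from two views.

```bash
cat > meas.py <<'E'
from h import *
np.set_printoptions(precision=4,suppress=True)
def cloud(c,p=None,d=None):
    if p is None: p,d=r.get_image(c)
    m=r.camera_model(c); K=np.array([[m["fx"],0,m["cx"]],[0,m["fy"],m["cy"]],[0,0,1]])
    v,u=np.mgrid[:384,:512]; px=np.stack([u,v],-1).reshape(-1,2).astype(float)
    n=np.stack([(px[:,0]-m["cx"])/m["fx"],(px[:,1]-m["cy"])/m["fy"]],1); w=n.copy()
    for _ in range(20): w=n/(1+m["k1"]*(w**2).sum(1,keepdims=True))
    X=np.c_[w,np.ones(len(w))]*d.reshape(-1,1)
    return (X@m["T"][:3,:3].T+m["T"][:3,3]).reshape(384,512,3),p,d
def rect(P,n=""):
    (c,s,a)=cv2.minAreaRect((P[:,:2]*1000).astype(np.float32)); print(n,len(P),"c",np.round(c,1),"s",np.round(s,1),"a",round(a,1),"z",np.percentile(P[:,2],[5,50,95]),"mean",P.mean(0))
E
python3 - <<'E'
from meas import *
k={}
for c in("scene","top"):
    W,p,d=cloud(c); np.save(f"W_{c}.npy",W); ok=d>0
    x,y,z=W[...,0],W[...,1],W[...,2]
    R,G,B=[p[...,i].astype(int) for i in range(3)]
    red=(R>150)&(G<70)&(B<70)&ok&(z>.1)&(x<.75)
    v,u=np.nonzero(red); k[c]=[u.mean(),v.mean()]; print(c,"knob",k[c],W[red].mean(0))
    sp=plane(c,{"scene":(152,168),"top":(146,211)}[c],.08); print("stand approx",sp)
    near=(np.hypot(x-sp[0],y-sp[1])<.06)&ok
    rect(W[near&(z>.074)&(z<.088)],"standtop"); rect(W[near&(z>.11)&(z<.14)],"handle")
    wood=near&(R>G+25)&(z>.07)&(z<.09); rect(W[wood],"wood")
    # crimper
    cp=plane(c,{"scene":(231,156),"top":(206,163)}[c],.106); print("gap",cp)
    n=(np.hypot(x-cp[0],y-cp[1])<.10)&ok&(z>.104)&(z<.122)
    rect(W[n],"jawtops")
    grey=n&(abs(R-B)<25)&(z>.111)
    xs=x[grey];h,e=np.histogram(xs,bins=np.arange(xs.min(),xs.max()+.004,.004)); print(list(zip(e.round(3),h)))
print(tri(k["scene"],k["top"]))
P=lambda t,c:r.pinpoint(t,c)[0]["xy"]
for t in["stand_slot","jaw_lip","face_lip","lever_knob","crimper"]:
    print(t,tri(P(t,"scene"),P(t,"top")))
E
```

```text
scene knob [np.float64(244.0), np.float64(168.5)] [0.5111 0.0573 0.1762]
stand approx [0.4923 0.3487 0.08  ]
standtop 266 c [485.5 338.5] s [55.4 68.1] a 7.7 z [0.0753 0.0808 0.0838] mean [0.4796 0.3325 0.0805]
handle 65 c [483.9 337.3] s [14.5 24.6] a 22.0 z [0.1122 0.1241 0.1311] mean [0.4837 0.3349 0.1231]
wood 271 c [485.6 337.8] s [55.5 67.5] a 7.5 z [0.0726 0.0806 0.0835] mean [0.4782 0.3323 0.0798]
gap [0.6127 0.1534 0.106 ]
jawtops 642 c [628.7 160.8] s [116.7 124. ] a 2.3 z [0.1048 0.111  0.1163] mean [0.6298 0.1592 0.1107]
[(np.float64(0.586), np.int64(18)), (np.float64(0.59), np.int64(27)), (np.float64(0.594), np.int64(38)), (np.float64(0.598), np.int64(40)), (np.float64(0.602), np.int64(4)), (np.float64(0.606), np.int64(0)), (np.float64(0.61), np.int64(0)), (np.float64(0.614), np.int64(0)), (np.float64(0.618), np.int64(0)), (np.float64(0.622), np.int64(10)), (np.float64(0.626), np.int64(35)), (np.float64(0.63), np.int64(32)), (np.float64(0.634), np.int64(7)), (np.float64(0.638), np.int64(28)), (np.float64(0.642), np.int64(29)), (np.float64(0.646), np.int64(25)), (np.float
[... 1144 characters left out ...]
9), np.int64(1))]
(array([0.5175, 0.061 , 0.1696]), [np.float64(0.0002182608868457321), np.float64(0.0002182608868457649)])
stand_slot (array([0.4821, 0.3424, 0.0867]), [np.float64(0.00024299682033271348), np.float64(0.00024299682033267304)])
jaw_lip (array([0.6045, 0.1537, 0.1055]), [np.float64(0.0027054623548713195), np.float64(0.002705462354871257)])
face_lip (array([0.6211, 0.1545, 0.1073]), [np.float64(0.003374327360215319), np.float64(0.0033743273602151952)])
lever_knob (array([0.5208, 0.0544, 0.183 ]), [np.float64(2.6908451069474145e-05), np.float64(2.690845106938164e-05)])
crimper (array([ 0.7245,  0.1098, -0.4131]), [np.float64(0.10746363942690607), np.float64(0.10746363942690612)])
```

Run:
```python
from meas import *
for c in("scene","top"):
    W=np.load(f"W_{c}.npy"); x,y,z=W[...,0],W[...,1],W[...,2]
    for lo,hi in((.583,.603),(.6195,.6345),(.636,.652)):
        m=(x>lo)&(x<hi)&(z>.1115)&(z<.121)&(abs(y-.16)<.06); P=W[m]
        f=np.polyfit(P[:,1]-.16,P[:,0],1); print(c,lo,len(P),"slope",f,"y",P[:,1].min(),P[:,1].max(),"z",np.median(P[:,2]),end=' '); 
        s=P[:,0]-f[0]*(P[:,1]-.16); print("xperc",np.percentile(s,[2,98]))
    m=(x>.6)&(x<.72)&(abs(y-.16)<.06); 
    for a in np.arange(.65,.74,.01): 
        q=m&(x>a)&(x<a+.01); print(round(a,2),z[q].max() if q.any() else None,end=' ')
    m=(x>.64)&(x<.9)&(y>-.0)&(y<.25)&(z>.14); print("tall",W[m].min(0),W[m].max(0))
k=np.array([.5175,.061,.167]);p=k
for s in(1,-1):
    R=np.c_[np.cross([0,s,0],[0,0,-1]),[0,s,0],[0,0,-1]]
    for q in([.47,.061,.17],[.60,.061,.165]): print(s,r.inverse_kinematics(np.array(q),R))
    R=np.c_[np.cross([s,0,0],[0,0,-1]),[s,0,0],[0,0,-1]]
    for q in([.484,.338,.12],[.612,.158,.2]): print("x",s,r.inverse_kinematics(np.array(q),R))
```

```text
scene 0.583 127 slope [-0.0408  0.5954] y 0.10232391214949971 0.2195358672636315 z 0.11383308496393663 xperc [0.5884 0.6015]
scene 0.6195 71 slope [-0.0272  0.6296] y 0.117336236336883 0.2052341493762515 z 0.11456946236972809 xperc [0.6242 0.6341]
scene 0.636 77 slope [-0.0489  0.6436] y 0.10143396993096065 0.21876697825706792 z 0.11301027571500255 xperc [0.6385 0.6489]
0.65 0.11367573316715462 0.66 0.1111130232893055 0.67 0.11215150105927518 0.68 0.10995381106669866 0.69 0.09883602465553443 0.7 0.10033814872637814 0.71 0.09772393532602197 0.72 None 0.73 None tall [0.8108 0.0988 0.1403] [0.899  0.172  0.1846]
top 0.583 116 slope [-0.0353  0.5954] y 0.10210571742173095 0.21713429362592374 z 0.11419671036113399 xperc [0.5881 0.6018]
top 0.6195 74 slope [-0.0448  0.6285] y 0.11857766001877883 0.20618349388308702 z 0.11444738292620016 xperc [0.6239 0.6323]
top 0.636 72 slope [-0.0437  0.6429] y 0.10128759098640557 0.21773360679968676 z 0.11306153164432309 xperc [0.6383 0.6477]
0.65 0.11221171872842284 0.66 0.1106023222886694 0.67 0.11382698597584517 0.68 0.11180687874818829 0.69 0.0945234646701476 0.7 0.09911771509248202 0.71 0.09844797508087355 0.72 None 0.73 None tall [0.8126 0.1015 0.1401] [0.8958 0.1727 0.1861]
1 [-0.0075  0.0614 -0.4436  1.0658  0.     -0.0075]
1 [-0.0058  0.2878 -0.1796  1.1034  0.     -0.0058]
x 1 [ 0.5001  0.3058 -0.2588  1.0062  0.      2.0709]
x 1 [ 0.1504  0.3125 -0.0688  1.1896  0.      1.7212]
-1 [-0.0075  0.0614 -0.4436  1.0658  0.      3.1341]
-1 [-0.0058  0.2878 -0.1796  1.1034  0.      3.1358]
x -1 [ 0.5001  0.3058 -0.2588  1.0062  0.     -1.0707]
x -1 [ 0.1504  0.3125 -0.0688  1.1896  0.     -1.4204]
```

```bash
cat >> h.py <<'E'
psi=.042; cx=np.array([np.cos(psi),np.sin(psi),0]); cy=np.array([-np.sin(psi),np.cos(psi),0]); dn=np.array([0,0,-1.])
def Rdown(y): return np.c_[np.cross(y,dn),y,dn]
def st():
    s=r.get_state(); return s["time_s"],np.round(s["tcp_pos"],4),np.round(s["force"],2),round(s["grip_width"],4),round(s["gripper_force"],1)
E
python3 - <<'E'
from h import *
K0=np.array([.5175,.061,.166]); R=Rdown(cy)
def tcp(th,off): 
    a=-.45; b=th-.45
    return K0+cx*(.115*(np.sin(b)-np.sin(a))-off)+np.array([0,0,.115*(np.cos(b)-np.cos(a))+.003])
r.gripper_close(40)
r.move_ptp(tcp(0,.05)+[0,0,.06],R); print(st())
r.move_linear(tcp(0,.05),vel=.2); print(st())
for th in(.0,.2,.4,.6,.8,.95):
    r.move_linear(tcp(th,.026),vel=.12); print(th,st())
for th in(1.0,1.04,1.08,1.11,1.14,1.17,1.2):
    r.move_linear(tcp(th,.026),vel=.05); s=st(); print(th,s)
    if abs(s[2]@cx)>14: break
E
```

```text
(4.7083, array([0.4677, 0.0594, 0.2291]), array([ 0.12, -0.07, -0.04]), 0.0001, 0.0)
(5.1583, array([0.4672, 0.0593, 0.1688]), array([-0.42, -0.08, -0.01]), -0.0002, 0.0)
0.0 (5.5083, array([0.493 , 0.06  , 0.1704]), array([-0.69,  0.34,  0.31]), 0.0003, 0.0)
0.2 (5.85, array([0.5133, 0.0608, 0.1774]), array([-0.06, -0.12, -0.85]), 0.0004, 0.0)
0.4 (6.1917, array([0.5359, 0.0617, 0.1802]), array([-0.5 , -0.36, -0.44]), -0.0001, 0.0)
0.6 (6.5333, array([0.5589, 0.0627, 0.1789]), array([-1.25, -1.14, -0.84]), 0.0001, 0.0)
0.8 (6.875, array([0.5811, 0.0636, 0.1733]), array([0.76, 0.16, 0.32]), 0.0001, 0.0)
0.95 (7.1667, array([0.5967, 0.0643, 0.1662]), array([ 0.12, -0.27,  0.19]), -0.0003, 0.0)
1.0 (7.4333, array([0.6015, 0.0645, 0.1634]), array([-0.66,  0.24, -0.34]), -0.0002, 0.2)
1.04 (7.6833, array([0.6055, 0.0647, 0.1608]), array([-0.46,  0.48,  0.87]), -0.0003, 0.5)
1.08 (7.9333, array([0.6094, 0.0649, 0.1581]), array([-0.66, -0.3 , -0.72]), -0.0003, 0.4)
1.11 (8.1833, array([0.6122, 0.065 , 0.1561]), array([-1.83,  0.07,  0.49]), -0.0001, 0.5)
1.14 (8.4333, array([0.6124, 0.065 , 0.1537]), array([-7.56, -1.06,  4.21]), -0.0001, 3.2)
1.17 (8.6833, array([0.6126, 0.065 , 0.1513]), array([-11.98,  -1.32,   7.65]), -0.0001, 6.6)
1.2 (8.9333, array([0.6127, 0.065 , 0.1503]), array([-19.66,  -1.61,  17.54]), -0.0001, 13.9)
```

Run:
```python
from meas import *
p=np.array(r.get_state()["tcp_pos"]); r.move_linear(p-cx*.03,vel=.15); r.move_linear(p-cx*.03+[0,0,.12],vel=.3)
r.let_go(); r.move_ptp(np.array([.46,.39,.27]),Rdown(cx)); print(st())
k={}
for c in("scene","top"):
    W,p,d=cloud(c); np.save(f"W1_{c}.npy",W); cv2.imwrite(f"pics/{c}1.png",p[:,:,::-1])
    x,y,z=W[...,0],W[...,1],W[...,2]; R,G,B=[p[...,i].astype(int) for i in range(3)]
    red=(R>150)&(G<70)&(B<70)&(d>0)&(z>.1)&(x<.75); v,u=np.nonzero(red); k[c]=[u.mean(),v.mean()]
    print(c,[[q["xy"],q["conf"]] for t in("jaw_lip","face_lip") for q in r.pinpoint(t,c)[:1]])
    X=x-.6188+.042*(y-.1605)
    m=(abs(y-.1605)<.04)&(abs(X)<.04)
    for a in np.arange(-.022,.03,.002):
        q=m&(X>=a)&(X<a+.002); print(round(a*1000),q.sum(),np.round(np.median(z[q])*1000,1) if q.any() else '-',end=' | ')
    print()
X,e=tri(k["scene"],k["top"]); print("knob",X,e)
P=lambda t,c:r.pinpoint(t,c)[0]["xy"]
for t in["jaw_lip","face_lip"]: print(t,tri(P(t,"scene"),P(t,"top")),[plane(c,P(t,c),.106) for c in("scene","top")])
a=cv2.imread("pics/scene1.png")[120:220,130:270];b=cv2.imread("pics/top1.png")[130:230,130:270]
cv2.imwrite("pics/c1.png",cv2.resize(np.hstack([a,b]),None,fx=2.8,fy=2.8,interpolation=cv2.INTER_CUBIC))
```

```text
(12.5417, array([0.4603, 0.3897, 0.27  ]), array([ 2.  , -0.61, -0.45]), 0.0855, 0.0)
scene [[[233.0, 152.7], 0.82], [[229.6, 153.0], 0.72]]
-22 24 70.7 | -20 97 78.9 | -18 201 83.3 | -16 111 84.4 | -14 22 112.2 | -12 10 114.3 | -10 21 115.2 | -8 23 113.3 | -6 9 115.3 | -4 1 114.0 | -2 0 - | 0 0 - | 2 0 - | 4 13 108.4 | 6 33 109.9 | 8 31 113.3 | 10 21 114.5 | 12 18 116.0 | 14 3 115.2 | 16 0 - | 18 5 113.5 | 20 8 111.7 | 22 20 112.7 | 24 13 112.7 | 26 10 112.7 | 28 6 112.4 | 
top [[[206.6, 161.0], 0.83], [[206.5, 162.3], 0.63]]
-22 24 16.8 | -20 112 69.8 | -18 64 92.3 | -16 15 111.1 | -14 21 112.9 | -12 20 113.8 | -10 18 113.9 | -8 22 114.9 | -6 11 113.2 | -4 11 107.9 | -2 4 105.4 | 0 0 - | 2 19 97.2 | 4 50 103.6 | 6 28 112.0 | 8 25 115.0 | 10 16 116.0 | 12 15 114.9 | 14 1 17.1 | 16 4 103.7 | 18 29 101.5 | 20 45 106.9 | 22 19 112.5 | 24 18 112.8 | 26 18 112.4 | 28 10 110.2 | 
knob [0.6373 0.0667 0.1558] [np.float64(0.00013089895780441933), np.float64(0.0001308989578043291)]
jaw_lip (array([0.6222, 0.1572, 0.1095]), [np.float64(0.004678478774951547), np.float64(0.004678478774951506)]) [array([0.6284, 0.1554, 0.106 ]), array([0.6206, 0.1617, 0.106 ])]
face_lip (array([0.6159, 0.1605, 0.1122]), [np.float64(0.0008747282316452142), np.float64(0.0008747282316452477)]) [array([0.6228, 0.1636, 0.106 ]), array([0.6168, 0.162 , 0.106 ])]
```

View pics/c1.png

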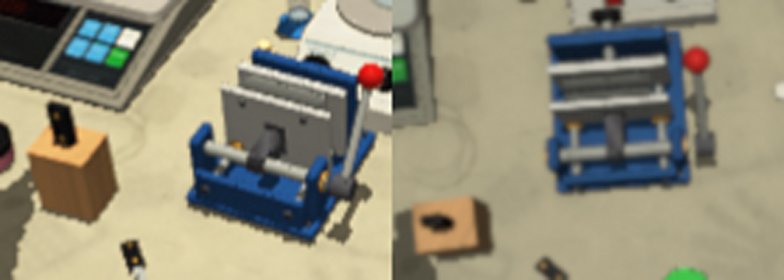

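Run:
```python
from meas import *
a=.087; y=np.array([np.cos(a),np.sin(a),0]); R=Rdown(y); F=np.array([.4837,.3375,0])
r.move_ptp(F+[0,0,.21],R); r.move_linear(F+[0,0,.100],vel=.15); print(st())
r.gripper_close(40); print(st())
r.move_linear(F+[0,0,.185],vel=.12); print(st()); r.move_linear(F+[0,0,.235],vel=.2); print(st())
for c in("scene","top"):
    p,d=r.get_image(c); cv2.imwrite(f"pics/{c}2.png",p[:,:,::-1])
a=cv2.imread("pics/scene2.png")[80:220,90:270];b=cv2.imread("pics/top2.png")[120:260,90:270]
cv2.imwrite("pics/c2.png",cv2.resize(np.hstack([a,b]),None,fx=2.2,fy=2.2,interpolation=cv2.INTER_CUBIC))
```

```text
(14.55, array([0.4846, 0.3384, 0.1013]), array([-0.25, -0.12,  0.43]), 0.0852, 0.0)
(15.2083, array([0.4854, 0.3379, 0.1007]), array([ 4.19, -0.15,  0.49]), 0.0114, 43.0)
(16.0667, array([0.4826, 0.3371, 0.1837]), array([-0.94, -0.25,  0.66]), 0.0108, 43.1)
(16.4667, array([0.4839, 0.3376, 0.235 ]), array([ 0.35, -0.31,  0.  ]), 0.0114, 43.1)
```

View pics/c2.png

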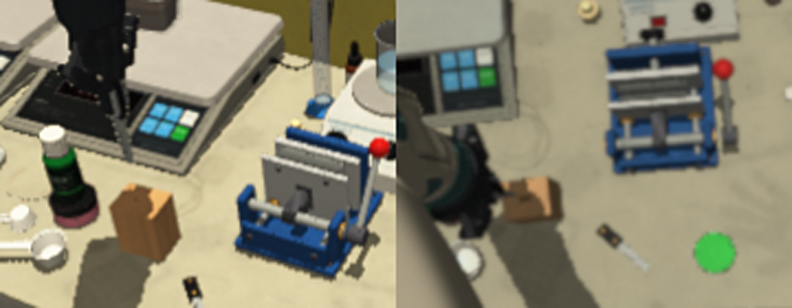

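```bash
sed -i 's/^psi=.042/psi=.045/' h.py
python3 - <<'E'
from meas import *
R=Rdown(cx); G=np.array([.6205,.161,0])
r.move_ptp(G+[0,0,.24],R); r.move_linear(G+[0,0,.213],vel=.1); print(st())
s=np.mean([r.sleep(.03) or r.get_state()["force"] for _ in range(6)],0); print(s)
for c in("scene","top"):
    W,p,d=cloud(c); cv2.imwrite(f"pics/{c}3.png",p[:,:,::-1]); np.save(f"W3_{c}.npy",W)
    print(c,[(np.round(q["xy"],1),round(q["conf"],2)) for q in r.pinpoint("feeler",c)])
a=cv2.imread("pics/scene3.png")[110:200,185:275]
cv2.imwrite("pics/c3.png",cv2.resize(a,None,fx=6,fy=6,interpolation=cv2.INTER_CUBIC))
E
```

```text
(17.875, array([0.6193, 0.162 , 0.2123]), array([ 0.96,  0.5 , -0.45]), 0.0115, 43.0)
[ 0.1448 -0.4027 -0.3585]
scene [(array([230.9, 146. ]), 0.7), (array([182.5, 230.3]), 0.69), (array([231.5, 180.1]), 0.69)]
top [(array([233.8, 233.7]), 0.32)]
```

View pics/c3.png

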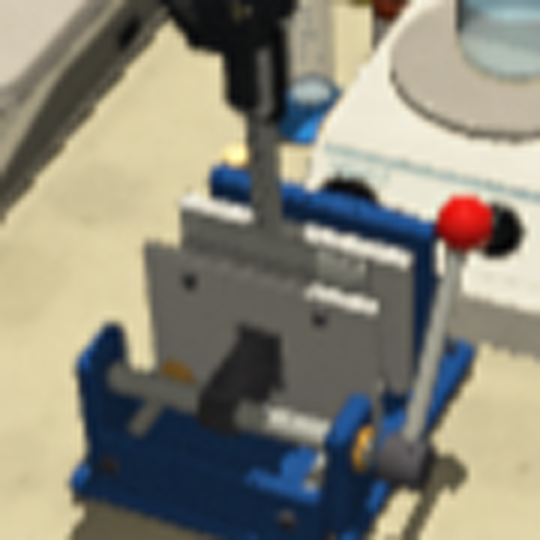

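```bash
cat > ins.py <<'E'
from h import *
def favg(n=6):
    L=[]
    for _ in range(n): r.sleep(.02); L.append(r.get_state()["force"])
    return np.mean(L,0)
def descend(G,z,base,zmin,dz=.0015,fz=2.0,tmax=10):
    t0=r.get_state()["time_s"]; log=[]
    while z>zmin and r.get_state()["time_s"]-t0<tmax:
        f=favg()-base; l=f@cx; v=f[2]; log.append([round(q,4) for q in(G[0],z,l,f@cy,v)])
        if v>fz and abs(l)<2.5: break
        if abs(l)>5: z+=.001
        elif abs(l)<2.5: z-=dz
        if abs(l)>1: G=G+cx*np.clip(l*1e-4,-4e-4,4e-4)
        r.move_linear(G+[0,0,z],vel=.03)
    for q in log: print(*q)
    return G,z
E
python3 - <<'E'
from ins import *
G=np.array([.6205,.161,0]); base=favg(12); print(base)
r.move_linear(G+[0,0,.205],vel=.03)
G,z=descend(G,.205,base,.183); print(G,z,st(),base.tolist())
E
```

```text
[-0.22812665  0.15210172 -0.56675639]
0.6205 0.205 0.1489 -0.4409 -0.1619
0.6205 0.2035 0.2671 -0.0773 0.3888
0.6205 0.202 0.1224 -0.1329 -0.0494
0.6205 0.2005 0.2459 -0.0116 0.0362
0.6205 0.199 0.4304 -0.3366 0.1704
0.6205 0.1975 0.4029 -0.0947 -0.0539
0.6205 0.196 0.2824 -0.0377 0.0271
0.6205 0.1945 0.2762 -0.1878 0.0482
0.6205 0.193 -0.007 -0.2621 -0.162
0.6205 0.1915 0.159 -0.137 0.0679
0.6205 0.19 0.2338 -0.0967 0.1707
0.6205 0.1885 0.229 -0.0978 -0.1647
0.6205 0.187 0.5147 0.0421 -0.2444
0.6205 0.1855 0.3118 -0.0731 0.2997
0.6205 0.184 -0.2368 -0.1277 0.1833
[0.6205 0.161  0.    ] 0.18249999999999997 (24.1417, array([0.6204, 0.161 , 0.1823]), array([-1.25,  0.43, -1.34]), 0.0113, 43.0) [-0.2281266461047565, 0.15210172144127998, -0.5667563878705831]
```

Run:
```python
from ins import *
G=np.array([.6205,.161,0]); base=np.array([-.03,.0,-.5])
G,z=descend(G,.1825,base,.142,fz=1.5,tmax=14); print(G,z,st())
```

```text
0.6205 0.1825 0.1895 -0.3095 -0.0067
0.6205 0.181 -0.0018 0.1675 0.0897
0.6205 0.1795 0.1011 -0.1759 -0.3313
0.6205 0.178 -0.201 -0.692 -0.4819
0.6205 0.1765 -0.1543 0.5635 -0.0326
0.6205 0.175 0.2145 0.1847 0.1474
0.6205 0.1735 0.2362 -0.1702 0.0454
0.6205 0.172 0.1068 0.2141 -0.1293
0.6205 0.1705 0.35 0.1548 -0.3253
0.6205 0.169 0.8048 -0.0531 -0.545
0.6205 0.1675 0.4365 -0.2286 -0.6135
0.6205 0.166 1.2427 0.1011 -0.6516
0.6206 0.1645 1.8262 0.2657 -0.4498
0.6208 0.163 1.0792 -0.0098 -0.9139
0.6209 0.1615 1.4172 0.2729 -0.7814
0.6211 0.16 1.2698 0.197 -0.9413
0.6212 0.1585 1.2829 0.0251 -0.6723
0.6213 0.157 0.4533 -0.1209 -0.6499
0.6213 0.1555 0.5649 0.1026 -0.5223
0.6213 0.154 0.3015 -0.1031 -0.4846
0.6213 0.1525 0.7953 0.1084 -0.6599
0.6213 0.151 1.0277 0.0134 -0.6787
0.6214 0.1495 1.1968 0.2855 -0.7014
0.6215 0.148 1.4183 0.0323 -0.5864
0.6217 0.1465 0.4746 -0.1868 0.4297
0.6217 0.145 0.0678 0.2393 1.361
0.6217 0.1435 -0.249 0.0656 2.8962
[0.62167489 0.16105291 0.        ] 0.14349999999999996 (33.3417, array([0.6218, 0.1611, 0.1436]), array([ 0.09, -0.48,  1.45]), 0.0111, 43.5)
```

Run:
```python
from ins import *
r.move_linear(np.array([.62167,.16105,.1428]),vel=.02); r.sleep(.5)
for _ in range(3): print(favg(10)-[-.03,0,-.5],st())
p,d=r.get_image("scene"); print(r.get_state()["ft_torque"])
cv2.imwrite("pics/c4.png",cv2.resize(p[110:200,185:275,::-1],None,fx=6,fy=6,interpolation=cv2.INTER_CUBIC))
```

```text
[-0.85249611  0.18848731  5.234671  ] (34.2583, array([0.6218, 0.1611, 0.1429]), array([-1.39,  0.44,  4.58]), 0.0114, 43.7)
[-0.36533615  0.50535043  5.22593735] (34.425, array([0.6218, 0.1611, 0.1429]), array([-0.59,  0.33,  5.34]), 0.0114, 43.7)
[-0.47407957 -0.12114656  5.40439202] (34.5917, array([0.6217, 0.1611, 0.1429]), array([-0.24, -0.44,  5.68]), 0.0114, 43.7)
[0.10459955 0.0702779  0.0430235 ]
```

View pics/c4.png

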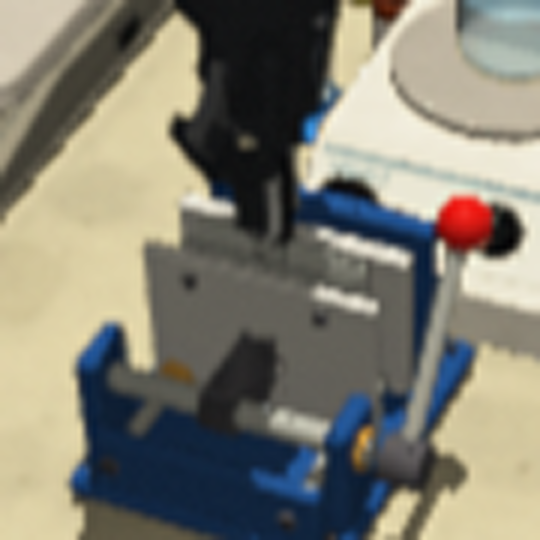

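The blade sits upright between both jaws. The handle bottom and fingertips are clear above the jaw tops, around crop (275,242), and the knob at (465,222) is still at its shut position. Push is steady at about 5 N vertical and nearly balanced sideways, so I hand it in.

```bash
python3 -c "
from h import *
print(r.finish_job(),st())"
```

```text
the job is handed in; nothing more can be done
the job is handed in; nothing more can be done
```

I handed the job in at about 35 s with the lever shut at its stop and the larger feeler held upright in the jaw gap, snug on both jaws at about 5 N downward push and under 1 N sideways; the force on each jaw was only estimated (about 6–12 N), and no verdict came back.

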